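# Push a vial carrier through the transfer hatch flap

## Task

Using pushes only, line the blue vial carrier up with the doorway of the transfer hatch, vials first, and push it in through the hanging orange flap until its low tail too is completely inside the bay. Then draw the fingers back out so that the flap falls shut behind it. Do not lift or tip the carrier, and leave the other things where they are.

Things in the scene. Friction and masses are not known exactly. Their poses are not given: they have to be found in the camera images.
- hatch: Fixed transfer hatch. Origin: on the bench, under the middle of the doorway; x points into the bay (roughly away from the robot), y left, z up. All hatch figures below are in this frame, mm. Grey base plate 8 thick, x -180 to 145, y -120 to 150. Behind the doorway the bay: white walls, inner y -38 to 38, back wall at x 138, clear roof at z 80 to 83.
- doorway (a point): Middle of the doorway at the plate's top, hatch (0, 0, 8) mm. Open between two blue posts (y -39 to 39, each 14 wide, x -6 to 8), under a thin blue lintel (x 0 to 8, underside z 80, top z 86). Fingers that lean forward reach farther in under the lintel than upright ones.
- rail (a point): Middle of the guiding face of the straight aluminium guide rail in front of the doorway, hatch (-88, -32, 19) mm. The face looks to +y; the rail runs from x -176 to 0, 8 thick, top at z 30. The plate's left side is open. A carrier pushed flat against the rail has its centre at y -4 and slides straight through the doorway.
- flap (a joint): Orange flap in the doorway, rad: 0 hangs shut, grows as its lower edge goes into the bay, at most 1.4; opens inwards only. 70 mm wide, 4 thick, 60 g, hinged at hatch x 4, z 77; lower edge at z 34, just above the carrier's tail. It rests on what is under it and falls shut by itself in about 1 s once the vial block is past (carrier's centre beyond hatch x 43).
- rack: Blue vial carrier, 100 mm long (its x), 56 wide (y), about 0.25 kg, slides freely. Its front half (+x) carries 9 vials, 46 tall over the caps, sides 38 tall; its rear half (-x) is a low tail 22 tall with an upright end face to push. Origin: middle of its underside. Starts on the plate before the doorway, left of the line through it, +x within 0.25 rad of the hatch's x.
- spare_rack: Yellow vial carrier with green caps, 100 x 56 x 46 mm, a bystander on the bench to the left. Origin: middle of its underside.
- jar: Small jar with a red lid, diameter 42 mm, 55 mm tall, a bystander standing on the base plate to the left of the bay. Origin: middle of its underside.
- goblet: Wooden cylinder 34 mm in diameter, 140 mm tall, on a 60 mm foot, a bystander on the bench to the left. Origin: middle of its underside.
- bottle: White bottle, diameter 64 mm, 170 mm tall, a bystander on the bench to the right. Origin: middle of its underside.
- mug: White mug, diameter 76 mm, 90 mm tall, a bystander on the bench to the right. Origin: middle of its underside.
- forceps: Steel forceps 130 mm long lying on the bench to the right, a bystander. Origin: middle of the underside.
Mind the look-alikes: they are no part of the job. Of the things shaped like the rack, the blue one is meant.

How it is judged:
On the way, in this order (a step that is already met when the one before it is completed fails the run):
1. the carrier stands in the doorway and holds the flap pushed open (value of joint flap above 0.4 rad and x of rack in the frame of hatch between -0.05 and 0.045 m), for 0.1 s.
2. the whole carrier is past the flap, inside the bay (x of rack in the frame of hatch between 0.052 and 0.092 m and y of rack in the frame of hatch between -0.02 and 0.02 m), for 0.1 s.
At the end, for the whole second after the job is handed in: The blue carrier stands at rest on the bay floor, wholly past the flap (its centre 52 to 92 mm beyond the doorway, so that its tail end is inside, within 20 mm of the middle line, tilted less than 0.1 rad), and the flap hangs shut (under 0.06 rad) (all of step 2 and value of joint flap below 0.06 rad and height (world z) of rack below 0.013 m and angle between rack's own z axis and vertical below 0.1 rad and linear speed of rack below 0.02 m/s); the robot touches nothing.
It fails at once if the blue carrier is lifted (more than 12 mm off its plate) (height (world z) of rack above 0.02 m).
It fails at once if the blue carrier is tipped (more than 0.35 rad) (angle between rack's own z axis and vertical above 0.35 rad).
It fails at once if one of the other things is moved more than 20 mm (distance of any of spare_rack, jar, goblet, bottle, mug, forceps from where it was at the start of the episode above 0.02 m).
It also fails if it takes over 58 s, if anything falls off the work surface, if the arm or the gripper's body presses on something with over 40 N, if the wrist force passes 120 N, or if a joint passes its speed limit or range.

## Robot

A 6-joint arm with a two-finger parallel gripper is mounted at the origin on the work surface. World frame = base frame: x ahead of the robot, y to its left, z up, the work surface at z = 0. Lengths are in m, angles in rad, forces in N, time in s.
With the tool pointing down it reaches from about 0.375 to 0.9 m from the base axis. Payload 3.1 kg.
Tool frame: the origin (TCP) lies at the centre of the arm's flange, where the gripper is bolted on; the fingertips stand 173 mm ahead of it and the grasp point (between the pads) lies 155 mm ahead of it; z points along the fingers, y is the line along which they close (so a half turn about z gives the same grasp; the last joint's range is limited). The gripper opens to 85 mm and grips with 20 to 120 N. Pads are 22 mm wide; open, the fingers measure 114 mm over their backs; the gripper's body (76 mm by 85 mm) begins 54 mm behind the grasp point. The pads swing forward as they close: fully open they stand 13 mm farther back than shut.
Start: joints at [-1.304, 0.527, 1.433, -0, 1.181, -0.178], TCP at [0.269, -0.564, 0.405] pointing down, gripper open.
Joint ranges: [-3.08, 3.08], [-0.75, 2.2], [0.22, 2.44], [-1.43, 4.57], [0, 2.65], [-2.85, 2.85]. Speed limits (rad/s): [2.79, 2.79, 3.14, 3.14, 3.14, 3.14].

## Interface

Orientations are given as a unit quaternion [x, y, z, w].
In Python, from station import * gives the robot as it stands.
- The arm moves only by the shell command python3 -m jog 'ROWS' [OPENING] [FORCE]. ROWS is a JSON object of lists of equal length, an entry for each row: "linear": the shift along the world's x, y, z in mm, a list of three; "turn": the turn about the world's z in units of 5 degrees (1.0 is 5 degrees). A call has 1 to 12 rows; each row shifts and turns the commanded pose from where the row before left it; what a row does not reach is not made up. A row lasts 1/8 s, in which the tool goes at most 62.5 mm and 10.7 degrees, less where a joint would pass 70% of its speed; a pose out of reach is approached as far as the arm can. A call is refused whole if a number of a shift passes 62.5 or a number of a turn 1, either way. A call with a gripper value outside its range is refused whole. OPENING is the opening, from 0 (shut) to 1 (fully open), set as the call begins (- or left out, the last holds). The fingers move at their own pace and stop on an object; FORCE is the grip in N (left out, the last holds). Time passes only in rows, so rows that do not move let the fingers close. It gives the time, the measured TCP pose, the force, the opening and the grip force at its end, in the units of the state.
- sense(): the state, without advancing time (a new reading comes with each control period).
- snapshot(name): name is "scene" or "top" or "wrist"; returns the picture (420x560x3 uint8, red, green, blue); there is no depth.
- get_calibration(name): a dict with "fx", "fy", "cx", "cy" (pixels), "world_to_cam" (4x4, takes a point from world to camera coordinates). Camera axes: x right, y down, z forward; pixel columns grow to the right and rows downward; lengths in m; the calibration is good to about 2 mm. A picture is of the moment at which its call begins: read the wrist's pose just before it. get_calibration takes no time and is no camera call; for the wrist camera it gives the pose at the moment of the call.
- sign_off(): hands the job in; it is judged then, once.
The state is a dict: "t": time; "q": joint angles; "qd": joint speeds; "tau": joint torques, N m; "tcp_pos": TCP position; "tool_rot": TCP orientation; "force": force on the tool from outside, world axes, zero at the start; "ft_torque": the same for the moment, N m; "finger_gap": opening from 0.0 (shut) to 1.0 (fully open); "gripper_force": force on a finger pad.
Only numpy, scipy, OpenCV 4.12 (cv2) and the standard library are available. Lean on these libraries where they do the work, as an engineer would, in place of code of your own. Each camera call takes 0.05 s, during which the arm holds its last target. There are 200 camera calls.

## Working session

There is one attempt and no reset: what is moved stays moved. The work goes in short steps, Python scripts to look and compute and a shell command to move; the robot and the scene stay as the last step left them, time stands still between calls to the robot, and variables do not carry over. Pictures are saved under pics/ and viewed, at most 10 in all, crops included, and the job is handed in when it is done.

```bash
mkdir -p pics; ls; python3 - <<'E'
from station import *
import cv2,numpy as np
for n in("scene","top"):
    im=snapshot(n); cv2.imwrite(f"pics/{n}0.png",im[:,:,::-1]); c=get_calibration(n); print(n,c)
s=sense();print(s['t'],s['tcp_pos'],s['tool_rot'],s['finger_gap'])
E
```

```text
pics
scene {'fx': 515.1736318617153, 'fy': 515.1736318617153, 'cx': 284.8811622017303, 'cy': 217.1671509276932, 'world_to_cam': array([[-0.7056996 ,  0.708437  ,  0.01025117,  0.36083302],
       [ 0.4876963 ,  0.49620551, -0.71828435, -0.17944426],
       [-0.5139459 , -0.50189352, -0.69567414,  1.57026975],
       [ 0.        ,  0.        ,  0.        ,  1.        ]])}
top {'fx': 511.2167545776459, 'fy': 511.2167545776459, 'cx': 277.7066212054152, 'cy': 213.1633110479868, 'world_to_cam': array([[ 0.02493646, -0.99965838,  0.0078287 , -0.01381799],
       [-0.99063572, -0.02576141, -0.13407914,  0.50781913],
       [ 0.13423501, -0.00441193, -0.9909397 ,  1.21999506],
       [ 0.        ,  0.        ,  0.        ,  1.        ]])}
0.1 [ 0.26886913 -0.56385919  0.40383046] [ 9.75368467e-01  2.20579641e-01 -3.54566715e-05 -9.86995928e-04] 0.9993480938892093
```

View pics/top0.png

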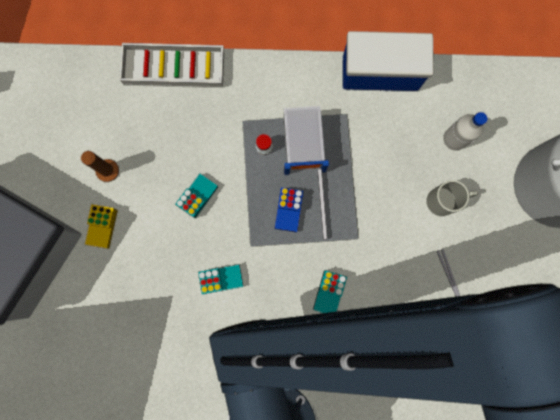

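View pics/scene0.png

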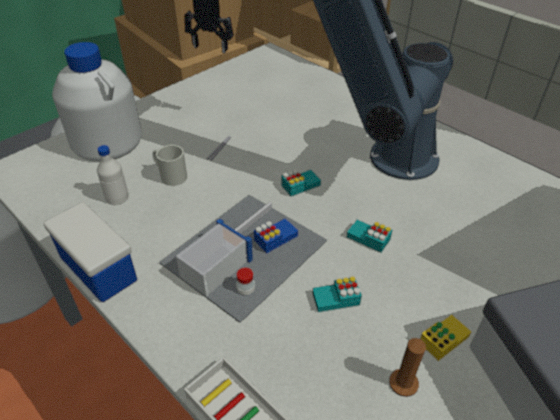

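Top view. What could be taken for the rack: blue carrier (290,209) on the plate; teal carriers (197,196), (220,279) and (331,291); yellow spare (101,226). I choose the blue one at (290,209). Grey plate corners are near (244,121), (346,115), (357,240), (250,245); rail runs from (320,165) to (326,238). The scene view agrees: blue carrier at (276,235), with the jar and bay beyond it. Next, a close crop to check.

```bash
python3 - <<'E'
import cv2
im=cv2.imread("pics/top0.png")[105:255,235:370]
cv2.imwrite("pics/crop0.png",cv2.resize(im,None,fx=4,fy=4,interpolation=cv2.INTER_CUBIC))
E
```

```text
(no output)
```

View pics/crop0.png

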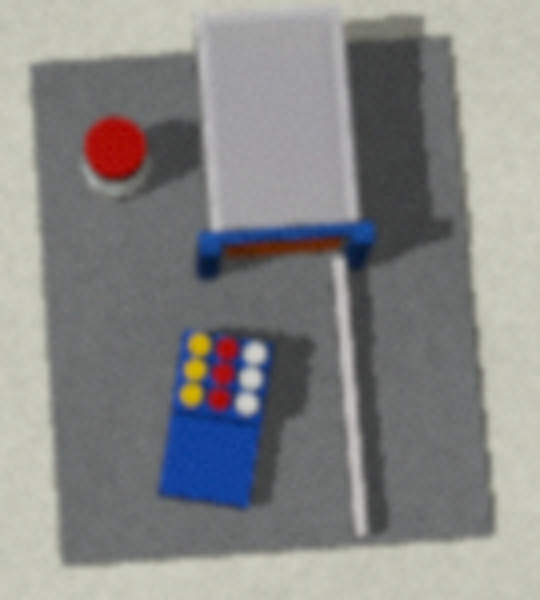

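```bash
cat > geo.py <<'E'
import numpy as np
from scipy.optimize import least_squares
def project(c,P):
    P=np.atleast_2d(P); q=P@c['world_to_cam'][:3,:3].T+c['world_to_cam'][:3,3]
    return np.c_[c['fx']*q[:,0]/q[:,2]+c['cx'],c['fy']*q[:,1]/q[:,2]+c['cy']]
def place(p,L):   # p=x,y,yaw (m), L local pts mm
    L=np.asarray(L,float)/1000; a=p[2]; R=np.array([[np.cos(a),-np.sin(a),0],[np.sin(a),np.cos(a),0],[0,0,1]])
    return L@R.T+[p[0],p[1],0]
def fit(c,L,uv,p0):
    r=least_squares(lambda p:(project(c,place(p,L))-uv).ravel(),p0,loss='soft_l1')
    return r.x,(project(c,place(r.x,L))-uv)
E
python3 - <<'E'
from station import *
from geo import *
c=get_calibration("top")
f=lambda l:(np.array(l,float)+.5)/4-.5+[235,105]
L=[(145,150,8),(145,-120,8),(-180,-120,8),(-180,150,8),(-176,-36,30)]
h,e=fit(c,L,f([(31,64),(450,37),(494,535),(64,564),(361,534)]),[.6,0,0])
print("hatch",h,e.round(2).tolist())
L=[(-50,28,30),(-50,-28,30),(50,28,46),(50,-28,46)]
r,e=fit(c,L,f([(160,493),(248,507),(183,330),(272,340)]),[.5,0,0])
print("rack",r,e.round(2).tolist())
a=h[2];R=np.array([[np.cos(a),np.sin(a)],[-np.sin(a),np.cos(a)]])
print("rack in hatch",R@(r[:2]-h[:2])*1000,np.degrees(r[2]-h[2]))
s=sense(); from scipy.spatial.transform import Rotation as Ro
print(Ro.from_quat(s['tool_rot']).as_matrix().round(3), project(c,place(h,[(8,45,86),(8,-45,86)])).tolist())
E
```

```text
hatch [ 0.62063513 -0.06702415  0.09331958] [[-0.05, -0.83], [-0.12, -0.75], [0.15, 0.32], [-0.56, 0.41], [0.57, 0.5]]
rack [ 0.51840373 -0.02718095 -0.11519043] [[-0.26, 0.01], [0.36, -0.3], [-0.26, -0.18], [0.16, 0.5]]
rack in hatch [-98.07382464  49.19618943] -11.946743300136262
[[ 0.903  0.43  -0.001]
 [ 0.43  -0.903  0.002]
 [ 0.    -0.002 -1.   ]] [[287.7292663048541, 162.10466444597552], [325.3338018115153, 159.65472706941557]]
```

```bash
cat >> geo.py <<'E'
H=np.array([0.62063513,-0.06702415,0.09331958])
def h2w(x,y): return place(H,[(x,y,0)])[0]*1000
def w2h(p):
    a=H[2];R=np.array([[np.cos(a),np.sin(a)],[-np.sin(a),np.cos(a)]]); return R@(np.asarray(p)[:2]-H[:2])*1000
E
python3 - <<'E'
from station import *
from geo import *
c=get_calibration("top")
for n,uv,z in(("teal nose corners",(324,268),.046),("",(348,272),.046),("teal2",(240,264),.03)):
    r=least_squares(lambda p:(project(c,[[p[0],p[1],z]])-uv).ravel(),[.5,0]).x; print(n,r,w2h(r))
for n,x,y in(("side start",-98,118),("side end",-98,35),("push start",-168,-4)): print(n,h2w(x,y))
print(sense()['tcp_pos']*1000)
E
```

```text
teal nose corners [ 0.37668944 -0.11507798] [-247.36211077  -25.11286016]
 [ 0.36860548 -0.17271761] [-260.78200329  -81.74839447]
teal2 [0.38169684 0.08750802] [-223.49869047  176.12505302]
side start [512.06580433  41.33036779   0.        ]
side end [519.80009233 -41.30848984   0.        ]
push start [453.73885375 -86.66168992   0.        ]
[ 268.86912788 -563.85919202  403.83045927]
```

```bash
python3 -m jog '{"linear":[[20,50,0],[20,50,0],[20,50,0],[20,50,0],[20,50,0],[20,50,0],[20,50,0],[20,50,0],[20,50,0],[20,50,0],[20,50,0],[20,50,0]],"turn":[1,1,1,1,1,1,1,1,1,1,1,1]}' 0.5
python3 -m jog '{"linear":[[3,5,-40],[0,0,-40],[0,0,-40],[0,0,-20],[0,0,0],[0,0,0]],"turn":[1,1,0,0,0,0]}'
python3 - <<'E'
from station import *
from geo import *
from scipy.spatial.transform import Rotation as Ro
s=sense();M=Ro.from_quat(s['tool_rot']).as_matrix()
print(s['tcp_pos'],w2h(s['tcp_pos']),np.degrees(np.arctan2(M[1,1],M[0,1])-H[2]),M[:,2],s['finger_gap'],s['force'])
import cv2; 
a=snapshot("top")[100:260,180:380]; cv2.imwrite("pics/top1.png",cv2.resize(a,None,fx=3,fy=3)[:,:,::-1])
E
```

```text
t: 1.6
tcp_pos: [0.5093, 0.0376, 0.4045]
tool_rot: [0.733, 0.68, -0.0, -0.0]
force: [0.4, -0.6, -0.6]
finger_gap: 0.497
gripper_force: 0.0
t: 2.35
tcp_pos: [0.5123, 0.0408, 0.2652]
tool_rot: [0.672, 0.74, 0.0, 0.0]
force: [0.4, 0.2, 0.1]
finger_gap: 0.5
gripper_force: 0.0
[0.51227379 0.04079367 0.26524807] [-97.84293042 117.4462529 ] 0.13802653464785855 [ 9.61505820e-04 -1.38863562e-04 -9.99999528e-01] 0.500000802883412 [0.37400646 0.22193147 0.1368398 ]
```

View pics/top1.png

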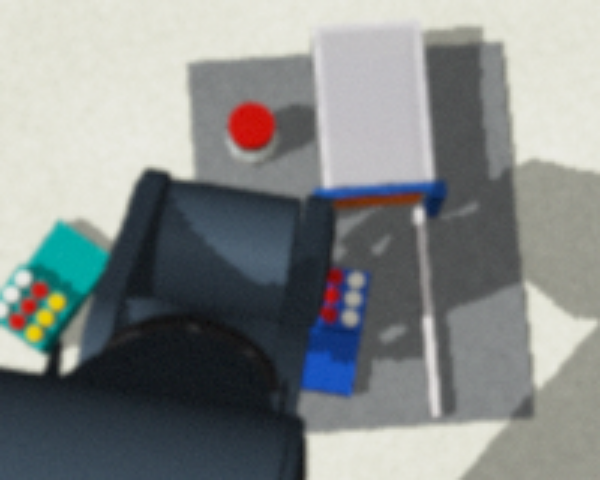

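The picture shows the wrist left of the blue carrier, whose visible part is around (335,330); the rail at (430,330) and the jar at (250,130) are clear of it. Descending and pushing towards the rail.

```bash
python3 -m jog '{"linear":[[0,0,-40],[0,0,-39],[0,0,0],[0.8,-8,0],[0.8,-8,0],[0.7,-8,0],[0.7,-8,0],[0.8,-8,0],[0.7,-8,0],[0.8,-8,0],[0.7,-8,0]],"turn":[0,0,0,0,0,0,0,0,0,0,0]}'
python3 -m jog '{"linear":[[0.4,-4,0],[0.4,-4,0],[0.3,-3,0],[0.2,-2,0]],"turn":[0,0,0,0]}'
python3 - <<'E'
from station import *
from geo import *
print(w2h(sense()['tcp_pos']),sense()['force'])
E
```

```text
t: 3.78
tcp_pos: [0.5182, -0.0237, 0.1857]
tool_rot: [0.672, 0.74, 0.0, 0.0]
force: [0.0, 4.1, 3.6]
finger_gap: 0.497
gripper_force: 2.1
t: 4.28
tcp_pos: [0.5193, -0.0363, 0.1857]
tool_rot: [0.672, 0.74, 0.0, 0.0]
force: [-1.5, 4.7, 2.1]
finger_gap: 0.498
gripper_force: 1.9
[-98.04344067  40.06485554] [-1.47955701  4.65917685  2.05700269]
```

```bash
for i in 1 2 3; do python3 -m jog '{"linear":[[0.2,-2,0],[0,0,0]],"turn":[0,0]}' | egrep 'tcp_pos|^force'; done; python3 - <<'E'
from station import *
import cv2
a=snapshot("scene")[170:330,150:350]; cv2.imwrite("pics/sc1.png",cv2.resize(a,None,fx=4,fy=3.75,interpolation=2)[:,:,::-1])
E
```

```text
tcp_pos: [0.5195, -0.0384, 0.1857]
force: [-0.1, 1.4, 1.4]
tcp_pos: [0.5196, -0.0402, 0.1857]
force: [-0.1, 3.1, 1.4]
tcp_pos: [0.5197, -0.0411, 0.1857]
force: [1.7, 8.9, 2.0]
```

View pics/sc1.png

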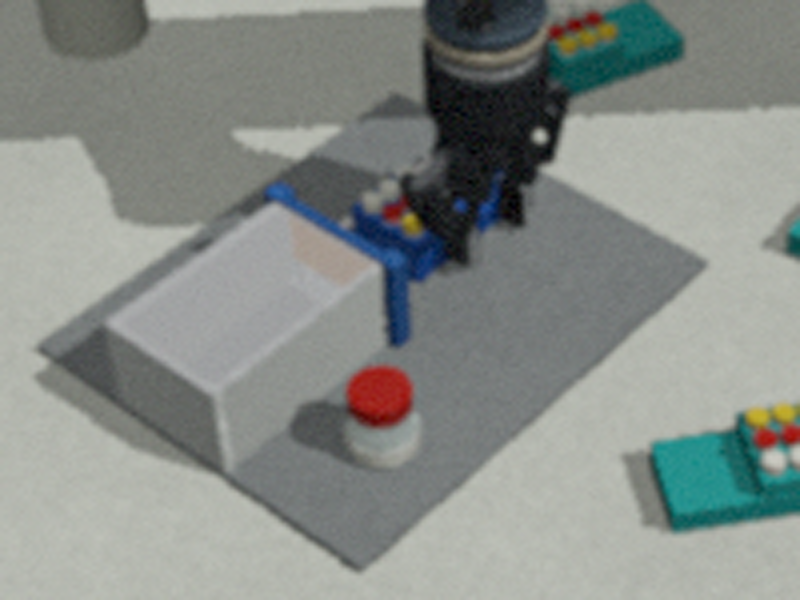

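The vials side and tail stand in line against the rail (block at (400,225), tail at (490,200)), and the force rose at the expected y of 35. Backing off, turning a quarter turn and moving above the tail.

```bash
python3 -m jog '{"linear":[[-2,20,0],[-2,20,0],[0,0,40],[0,0,40],[0,0,20],[-14,-15,0],[-13,-15,0],[-13,-14,0],[-13,-14,0],[-13,-14,0],[-13,-14,0],[0,0,0]],"turn":[0,0,0,-1,-1,-1,-1,-1,-1,-1,-1,-1]}' 
python3 -m jog '{"linear":[[0,0,0],[0,0,0],[0,0,0],[0,0,0],[0,0,0],[0,0,0],[0,0,0],[0,0,0],[0,0,0],[0,0,0],[0,0,0]],"turn":[-1,-1,-1,-1,-1,-1,-1,-1,-1,0,0]}' 0.15
python3 - <<'E'
from station import *
from geo import *
from scipy.spatial.transform import Rotation as Ro
s=sense();M=Ro.from_quat(s['tool_rot']).as_matrix()
print(s['tcp_pos'],w2h(s['tcp_pos']),np.degrees(np.arctan2(M[1,0],M[0,0])-H[2]),s['force'])
import cv2
a=snapshot("top")[105:255,235:370]; b=snapshot("wrist")
cv2.imwrite("pics/pair.png",np.hstack([cv2.resize(a,(378,420),interpolation=2),b[:,70:490]])[:,:,::-1])
E
```

```text
t: 6.58
tcp_pos: [0.436, -0.0885, 0.2856]
tool_rot: [0.905, 0.425, -0.0, 0.0]
force: [-0.0, 0.6, -0.2]
finger_gap: 0.496
gripper_force: 0.0
t: 7.95
tcp_pos: [0.4368, -0.088, 0.2857]
tool_rot: [0.999, 0.049, -0.0, 0.0]
force: [0.6, 0.7, -0.6]
finger_gap: 0.146
gripper_force: 0.0
[ 0.43681749 -0.08797578  0.28567287] [-184.97018766   -3.7315721 ] 0.23227055721157872 [ 0.56904403  0.69101244 -0.58144154]
```

View pics/pair.png

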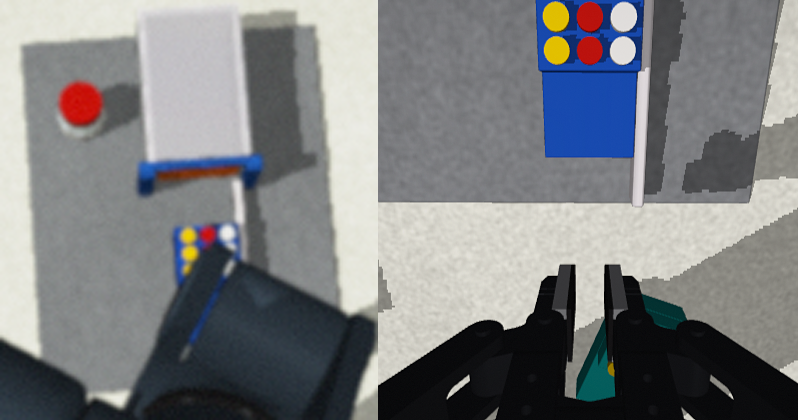

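Left half: the carrier stands against the rail, vials forward. Right half (wrist): tail corners at (545,157) and (635,157), flush along the rail at (640,150), and the fingers centred on it at column 590.

```bash
python3 - <<'E'
from station import *
from geo import *
c=get_calibration("wrist")
for uv,z in(((237,157),.03),((327,157),.03),((234,70),.046),((260,202),.008),((259,203),.0)):
    r=least_squares(lambda p:(project(c,[[p[0],p[1],z]])-uv).ravel(),[.5,0]).x; print(uv,w2h(r))
for x in(-176,-60,-20): print(x,h2w(x,-4))
E
```

```text
(237, 157) [-142.72759717   24.33352418]
(327, 157) [-142.54139291  -32.408113  ]
(234, 70) [-92.46384042  22.30134412]
(260, 202) [-179.03505827   11.63020094]
(259, 203) [-182.25407885   12.87329899]
-176 [445.77366265 -87.40716346   0.        ]
-60 [561.26893355 -76.59779711   0.        ]
-20 [601.09488903 -72.8704294    0.        ]
```

```bash
python3 -m jog '{"linear":[[0,0,-40],[0,0,-40],[0,0,-14.5],[0,0,0],[15,1.4,0],[12,1.1,0],[10,0.9,0],[10,0.9,0],[10,0.9,0],[10,0.9,0],[10,0.9,0]],"turn":[0,0,0,0,0,0,0,0,0,0,0]}' | egrep -v rot
python3 -m jog '{"linear":[[10,0.9,0],[10,1,0],[8,0.8,0]],"turn":[0,0,0]}'| egrep -v rot
python3 - <<'E'
from station import *
from geo import *
s=sense();print(w2h(s['tcp_pos']),s['force'])
import cv2
a=snapshot("scene")[170:320,170:330]; b=snapshot("wrist")
cv2.imwrite("pics/pair2.png",np.hstack([cv2.resize(a,(448,420),interpolation=2),b[:,105:455]])[:,:,::-1])
E
```

```text
t: 9.43
tcp_pos: [0.5125, -0.0803, 0.1917]
force: [-6.5, -0.2, 4.3]
finger_gap: 0.149
gripper_force: 3.0
t: 9.8
tcp_pos: [0.5402, -0.0776, 0.1917]
force: [-6.5, -1.1, 6.3]
finger_gap: 0.151
gripper_force: 3.6
[-81.07648913  -2.99896917] [-6.4817315  -1.10537988  6.2616426 ]
```

View pics/pair2.png

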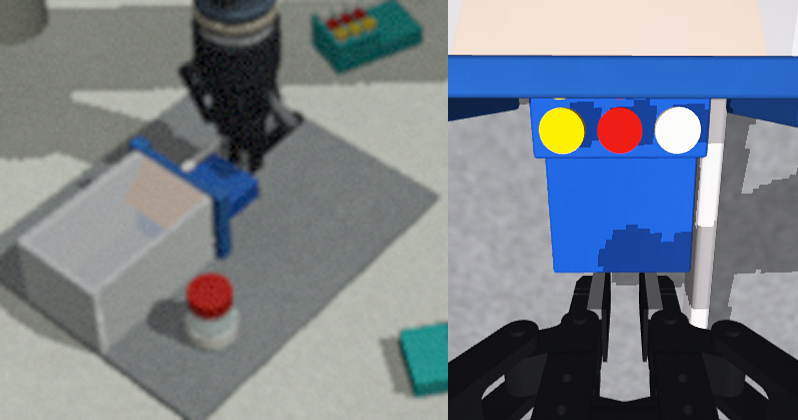

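The scene half shows the flap swung in, with the block in the doorway at (160,205). The wrist half shows the tail's rear edge at row 271, columns 555 to 690, straight along the rail.

```bash
python3 - <<'E'
from station import *
from geo import *
c=get_calibration("wrist"); a=w2h(sense()['tcp_pos'])
for uv,z in(((212,271),.03),((347,271),.03),((192,157),.046),((280,56),.086),((280,97),.080)):
    r=least_squares(lambda p:(project(c,[[p[0],p[1],z]])-uv).ravel(),[.5,0]).x; print(uv,w2h(r),w2h(r)[0]-a[0])
print(sense()['force'])
E
```

```text
(212, 271) [-67.98847856  25.12461554] 11.520409951660213
(347, 271) [-67.79827246 -30.0022816 ] 11.710616045155902
(192, 157) [-18.4648729   25.75659267] 61.044015610524504
(280, 56) [ 8.19053877 -2.71549427] 87.699427278265
(280, 97) [ 0.55756003 -2.70687268] 80.06644853978801
[-3.23593206  0.70133804  1.79481491]
```

```bash
python3 -m jog '{"linear":[[12,1.1,0],[48,4.5,0],[0,0,0],[0,0,0]],"turn":[0,0,0,0]}'| egrep -v rot
python3 - <<'E'
from station import *
from geo import *
s=sense();print(w2h(s['tcp_pos']),s['force'])
import cv2
a=snapshot("scene")[170:320,170:330]; b=snapshot("wrist")
cv2.imwrite("pics/pair3.png",np.hstack([cv2.resize(a,(448,420),interpolation=2),b[:,105:455]])[:,:,::-1])
E
```

```text
t: 10.4
tcp_pos: [0.6023, -0.0722, 0.1912]
force: [1.2, 3.3, -1.1]
finger_gap: 0.153
gripper_force: 0.0
[-18.70603156  -3.40612594] [ 1.22444596  3.33986382 -1.07089166]
```

View pics/pair3.png

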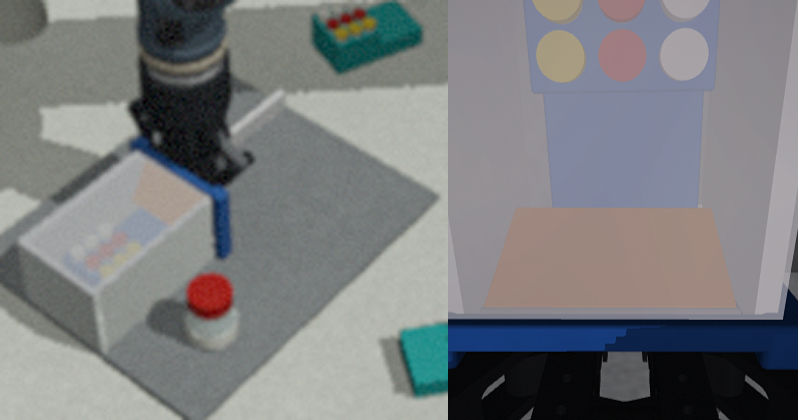

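The carrier slid clear into the bay (wrist half: block's rear edge at row 91, tail running under the flap, which spans rows 208–308). Drawing back now, then I will check position and flap.

```bash
python3 - <<'E'
from station import *
from geo import *
c=get_calibration("wrist")
for uv in((187,91),(372,91)):
    r=least_squares(lambda p:(project(c,[[p[0],p[1],.046]])-uv).ravel(),[.7,0]).x; print(w2h(r))
E
python3 -m jog '{"linear":[[-20,-1.9,0],[-40,-3.8,0],[-40,-3.8,0],[-20,-2,30],[0,0,40],[0,0,0],[0,0,0],[0,0,0],[0,0,0],[0,0,0],[0,0,0],[0,0,0]],"turn":[0,0,0,0,0,0,0,0,0,0,0,0]}'| egrep -v rot
python3 - <<'E'
from station import *
from geo import *
s=sense();print(w2h(s['tcp_pos']),s['force'])
import cv2
a=snapshot("scene")[170:320,170:330]; b=snapshot("wrist")
cv2.imwrite("pics/pair4.png",np.hstack([cv2.resize(a,(448,420),interpolation=2),b[:,105:455]])[:,:,::-1])
E
```

```text
[62.61815043 25.09753545]
[ 62.77396065 -31.22935741]
t: 12.0
tcp_pos: [0.4819, -0.0843, 0.2611]
force: [0.4, 0.8, 0.2]
finger_gap: 0.15
gripper_force: 0.0
[-139.78538972   -4.29164112] [0.44230977 0.83283266 0.18824924]
```

View pics/pair4.png

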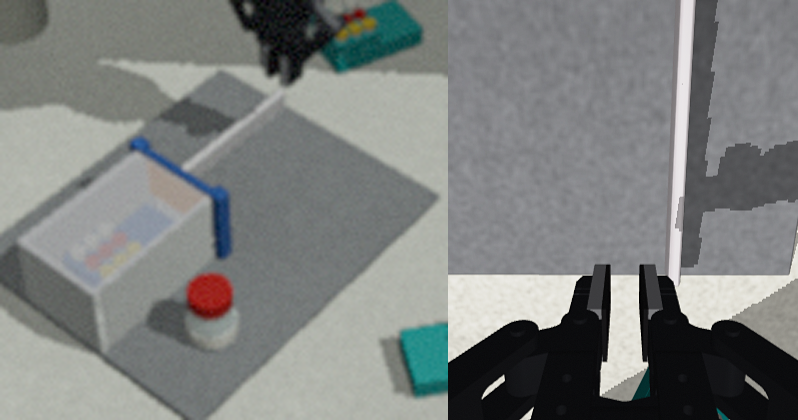

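The carrier's centre is at about hatch x 63, y −3, inside the 52–92 mm window. The flap hangs shut at (175,180), the fingers are clear, and the jar and the teal carriers in view have not moved.

```bash
python3 -c "
from station import *
print(sign_off())"
```

```text
the job is handed in; nothing more can be done
None
```

I handed the job in (the sign-off gave no verdict): the blue carrier is fully inside the bay, its centre about 63 mm past the doorway and 3 mm right of the middle line, after a last quick push that let it slide the final stretch, the flap looks shut in the last picture, and the fingers are clear.

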